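Candle an egg on the slotted stage

ROBOT

A 6-joint arm with a two-finger parallel gripper is mounted at the origin on the work surface. World frame = base frame: x ahead of the robot, y to its left, z up, the work surface at z = 0. Lengths are in m, angles in rad, forces in N, time in s.
With the tool pointing down it reaches from about 0.35 to 0.975 m from the base axis. Payload 4.9 kg.
Tool frame: the origin (TCP) lies on the front face of the gripper's body, between the roots of the fingers; the fingertips stand ctrl.tip_extent ahead of it and the grasp point (between the pads) lies 54 mm ahead of it (ctrl.tip_extent is the distance from the TCP to the fingertips, in m); z points along the fingers, y is the line along which they close (so a half turn about z gives the same grasp; the last joint's range is limited). The gripper opens to 85 mm and grips with 20 to 120 N. Pads are 22 mm wide; open, the fingers measure 114 mm over their backs; the gripper's body (76 mm by 85 mm) begins 54 mm behind the grasp point. The pads swing forward as they close: fully open they stand 13 mm farther back than shut.
Start: joints at [0.985, 0.053, 1.613, -0, 1.476, -0.119], TCP at [0.281, 0.558, 0.304] pointing down, gripper open.
Joint ranges: [-3.01, 3.01], [-1.01, 2.22], [0.06, 2.58], [-1.02, 4.17], [0.09, 2.62], [-3.14, 3.14]. Speed limits (rad/s): [2.57, 2.57, 3.14, 3.14, 3.14, 3.14].

INTERFACE

Orientations are given as a rotation vector (axis times angle).
In Python, from station import ctrl gives the robot as it stands.
- The arm moves only by the tool apply_moves, never from a script. Its argument "rows" is one flat list of numbers, 6 for each row, row after row: the shift along the tool's x, y, z normalised to -1 to 1, where 1 is 0.6 m, then the turn, a rotation vector about the tool's x, y, z normalised to -1 to 1, where 1 is 90 degrees. A call has 1 to 20 rows; each row is the pose to reach, as a shift and turn from the pose commanded when the call began, along the tool's axes at that moment; what a row does not reach only later rows make up. A row lasts 1/10 s, in which the tool goes at most 50 mm and 8.59 degrees, less where a joint would pass 70% of its speed; a pose out of reach is approached as far as the arm can. A call with a number of a shift or a turn outside -1 to 1 is refused whole. A call with a gripper value outside its range is refused whole. "grip" is the opening, from 0 (shut) to 1 (fully open), set as the call begins (left out, the last holds). The fingers move at their own pace and stop on an object; "grip_force" is the grip in N (left out, the last holds). Time passes only in rows, so rows that repeat a pose let the fingers close. It gives the time, the measured TCP pose, the force, the opening and the grip force at its end, in the units of the state.
- ctrl.get_obs(): the state, without advancing time (a new reading comes with each control period).
- ctrl.get_image(name): name is "scene" or "top" or "wrist"; returns (picture, depth): 384x512x3 uint8, blue, green, red; 384x512 float32, m along the optical axis (not along the pixel's ray), 0 where there is no reading.
- ctrl.camera_model(name): a dict with "mtx" (3x3 intrinsics, pixels), "k1" (the pictures are not rectified: a ray, as slopes to the right and down, at radius r is drawn at 1 + k1 r^2 times it, then the intrinsics apply), "R" (3x3) and "t" (3): a world point X has camera coordinates R X + t; the wrist camera has in their place "tool_from_camera" (4x4, takes a point from camera to tool coordinates, whose origin is the TCP and whose axes are the flange's). Camera axes: x right, y down, z forward; pixel columns grow to the right and rows downward; lengths in m; the calibration is good to about 2 mm. A picture is of the moment at which its call begins: read the wrist's pose just before it. camera_model takes no time and is no camera call.
- ctrl.finish_job(): hands the job in; it is judged then, once.
The state is a dict: "t": time; "q": joint angles; "dq": joint speeds; "effort": joint torques, N m; "tool_pos": TCP position; "tool_rot": TCP orientation; "contact_force": force on the tool from outside, world axes, zero at the start; "wrist_torque": the same for the moment, N m; "opening": finger opening in m; "grip_force": force on a finger pad.
Only numpy, scipy, OpenCV 4.12 (cv2) and the standard library are available. Lean on these libraries where they do the work, as an engineer would, in place of code of your own. Each camera call takes 0.05 s, during which the arm holds its last target. There are 200 camera calls.

TASK

On the flat metal stage, push the round carrier with its egg along the L-shaped slot: along to the corner, round it, and on to the end of the slot so that the egg stands right in front of the lamp; then press the lamp's round push button fully down and let it come up again. Only push with the fingers from outside: do not lift the carrier out of its slot and do not touch the egg, which must stay standing in its hollow. Leave everything else where it is, press the button only once the carrier is fully home, and leave it there.

Things in the scene. Friction and masses are not known exactly. Their poses are not given: they have to be found in the camera images.
- stage: Fixed aluminium slab, x -110 to 110, y -170 to 130 mm in its own frame, top 12 mm above the table; origin on its underside, z up. L-slot 22 mm wide, 8 deep, shows dark: first leg along +x at y = 70, from x = -66 to the corner; second leg along -y at x = 52, towards the lamp. White lamp housing 74 x 62 mm at x 52, y -133, 90 mm high, rubber snout to y -84. Placed and yawed anew.
- slot_corner (a point): Point where the centrelines of the two slot legs cross, on the slab's top (12 mm above the table). The slot's outer wall stops the carrier with its centre about 3 mm past this point along +x. Axes as the stage's.
- slot_end (a point): Where the carrier's centre is when its pin touches the end wall of the second leg, on the slab's top, 100 mm along the stage's -y from slot_corner. Axes as the stage's.
- carrier: Loose grey disc, 96 mm across, 20 mm thick (12 to 32 mm above the table), 0.13 to 0.22 kg, sliding on the slab with light friction (1 to 2 N), free to spin. A 16 mm pin, 7 mm long, under its centre rides in the slot with 3 mm play each side. The egg stands in a 38 mm hollow in its middle. Origin: centre of the disc's underside (not the pin's), z up. Starts in the first leg, 60 to 110 mm before the corner.
- egg: Brown egg, 43 mm across, 57 mm tall, 60 g, standing loose in the carrier's hollow; its top is about 75 mm above the table. Origin at its lowest point, z along its length.
- lamp_button (a joint): Travel of the lamp's push button in m: 0 is up, 0.006 fully down (about 4 N); it springs back.
- lamp_button_top (a point): Middle of the top of the lamp's push button when up: a white round button 26 mm across in a grey housing on the slab, at x -55, y -100 mm of the stage, pressed straight down. Its top is 34 mm above the table.
- petri_dish: Closed pale, whitish petri dish, 90 mm across, 15 mm high; origin at the centre of its underside. Bystander: leave alone.
- vial: Small glass jar with a white cap, 32 mm across, 58 mm high; origin at the centre of its underside. Bystander: leave alone.
- egg_cup: Empty white ceramic cup, 50 mm across, 34 mm high; origin at the centre of its underside. Bystander: leave alone.
- weight: Brass check weight with a small knob, 22 mm across, 32 mm high, standing on the slab's corner near the button; origin at the centre of its underside. Bystander: leave alone.
- reagent_bottle: Amber bottle with a black cap, 66 mm across, 140 mm high; origin at the centre of its underside. Bystander: leave alone.
Things that resemble listed ones, but are neither listed nor needed, are in the scene too. Of the things shaped like the carrier, the grey one is meant.

How it is judged:
On the way, in this order (a step that is already met when the one before it is completed fails the run):
1. the carrier has reached the corner of the slot (horizontal distance between carrier and slot_corner below 0.012 m), for 0.1 s.
2. the carrier is fully home at the end of the slot, the egg standing in it (y of carrier in the frame of slot_end below 0.005 m and horizontal distance between carrier and slot_end below 0.009 m and z of carrier in the frame of stage below 0.017 m and angle between carrier's own z axis and vertical below 0.15 rad and distance between egg and carrier below 0.02 m and angle between egg's own z axis and vertical below 0.6 rad), for 0.2 s.
3. the lamp button is pressed down (y of carrier in the frame of slot_end below 0.005 m and horizontal distance between carrier and slot_end below 0.009 m and value of joint lamp_button above 0.0045 m), for 0.1 s.
At the end, for the whole second after the job is handed in: The carrier lies flat in the slot within 5 mm of its end, at rest, the egg standing in its hollow (leaning less than about 35 degrees); the lamp button was pressed at least 4.5 mm down after that and is up again (all of step 2 and value of joint lamp_button below 0.0015 m and linear speed of carrier below 0.01 m/s and linear speed of egg below 0.02 m/s); the robot touches nothing.
It fails at once if the carrier was lifted (over 5 mm) or tipped out of its slot (not (z of carrier in the frame of stage below 0.017 m and angle between carrier's own z axis and vertical below 0.15 rad)).
It fails at once if the egg left its hollow or fell over (not (distance between egg and carrier below 0.02 m and angle between egg's own z axis and vertical below 0.6 rad)).
It fails at once if the robot touched the egg (contact force between any of the fingers, the arm and egg above 0.3 N).
It fails at once if the button was pressed before the carrier was home (value of joint lamp_button above 0.003 m and not (y of carrier in the frame of slot_end below 0.005 m and horizontal distance between carrier and slot_end below 0.009 m)).
It fails at once if a bystander was moved over 25 mm (distance of any of petri_dish, vial, egg_cup, weight, reagent_bottle from where it was at the start of the episode above 0.025 m).
It also fails if it takes over 54 s, if anything falls off the work surface, if the arm or the gripper's body presses on something with over 40 N, if the wrist force passes 120 N, or if a joint passes its speed limit or range.

## Working session

There is one attempt and no reset: what is moved stays moved. The work goes in short steps, Python scripts to look and compute and a tool call to move; the robot and the scene stay as the last step left them, time stands still between calls to the robot, and variables do not carry over. Pictures are saved under pics/ and viewed, at most 10 in all, crops included, and the job is handed in when it is done.

Besides the shell and the picture viewer there is one more tool, called after ">>>" as name(argument=value, ...) on one line, values as JSON. apply_moves: Moves the arm, as the interface text tells. Its arguments: {"type":"object","properties":{"rows":{"type":"array","items":{"type":"number"}},"grip":{"type":"number"},"grip_force":{"type":"number"}},"required":["rows"]}

```bash
ls; mkdir -p pics
cat > h.py <<'E'
import numpy as np, cv2, sys
sys.path.insert(0,'.')
from station import ctrl
from scipy.spatial.transform import Rotation as Ro
def cam(n):
    m=ctrl.camera_model(n)
    if 'R' in m: return np.array(m['mtx']),m['k1'],np.array(m['R']),np.array(m['t'])
    o=ctrl.get_obs(); T=np.array(m['tool_from_camera']); Rt=Ro.from_rotvec(o['tool_rot']).as_matrix()
    Rw=Rt@T[:3,:3]; tw=Rt@T[:3,3]+o['tool_pos']
    return np.array(m['mtx']),m['k1'],Rw.T,-Rw.T@tw
def rays(c,uv):
    K,k1,R,t=c; uv=np.atleast_2d(uv).astype(float)
    D=np.array([k1,0,0,0,0.])
    return cv2.undistortPoints(uv.reshape(-1,1,2),K,D).reshape(-1,2)
def onz(c,uv,z):
    K,k1,R,t=c; s=rays(c,uv); d=np.c_[s,np.ones(len(s))]@R; o=-R.T@t
    return o+d*((z-o[2])/d[:,2])[:,None]
def withd(c,uv,dep):
    K,k1,R,t=c; s=rays(c,uv); p=np.c_[s,np.ones(len(s))]*np.reshape(dep,(-1,1))
    return (p-t)@R
def proj(c,X):
    K,k1,R,t=c
    return cv2.projectPoints(np.atleast_2d(X).astype(float),cv2.Rodrigues(R)[0],t,K,np.array([k1,0,0,0,0.]))[0].reshape(-1,2)
E
python3 - <<'E'
from h import *
for n in('top','scene'):
    im,d=ctrl.get_image(n); cv2.imwrite(f'pics/{n}0.png',im); np.save(f'pics/{n}0.npy',d)
c=cam('top'); print(-c[2].T@c[3], c[0], c[1]); o=ctrl.get_obs(); print(o['tool_rot'],o['t'],ctrl.tip_extent,o['contact_force'])
E
```

```text
pics
[0.49428978 0.04355044 0.97314383] [[438.95652435   0.         252.07111241]
 [  0.         438.95652435 195.3311795 ]
 [  0.           0.           1.        ]] -0.15019793940127843
[-7.26495444e-01 -3.05576038e+00  2.77484756e-03] 0.1 0.0726 [ 0.55748186 -0.46317211  0.52208957]
```

View pics/top0.png

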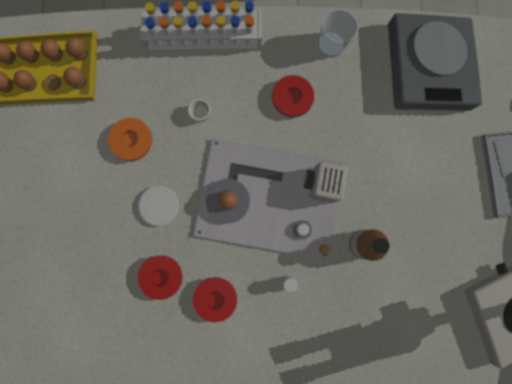

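View pics/scene0.png

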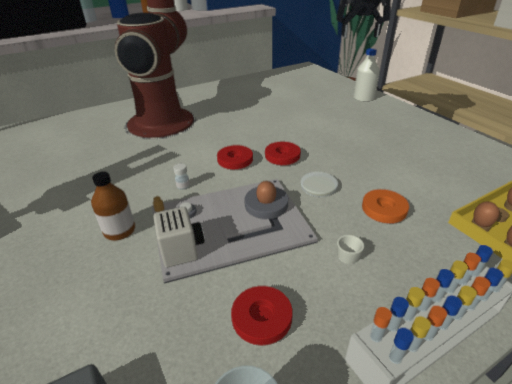

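The scene shows these disc-shaped things (top view): red at (293,96), (160,277) and (215,299), orange at (130,139), and grey at (222,200) with the egg. The grey one lies on the slab in the slot, so it is the carrier. I'll confirm that in a crop and measure the stage.

Run:
```python
from h import *
im=cv2.imread('pics/top0.png'); cr=im[130:265,180:400]
cv2.imwrite('pics/crop0.png',cv2.resize(cr,None,fx=3.6,fy=3.6,interpolation=cv2.INTER_CUBIC))
c=cam('top')
print(onz(c,[[212,142],[195,237],[240,170],[282,177],[222,200],[303,230],[330,180],[0,0],[511,0]],0.012).round(3))
```

```text
[[ 0.694  0.098  0.012]
 [ 0.485  0.138  0.012]
 [ 0.631  0.037  0.012]
 [ 0.614 -0.055  0.012]
 [ 0.565  0.078  0.012]
 [ 0.496 -0.099  0.012]
 [ 0.606 -0.163  0.012]
 [ 1.071  0.63   0.012]
 [ 1.075 -0.673  0.012]]
```

View pics/crop0.png

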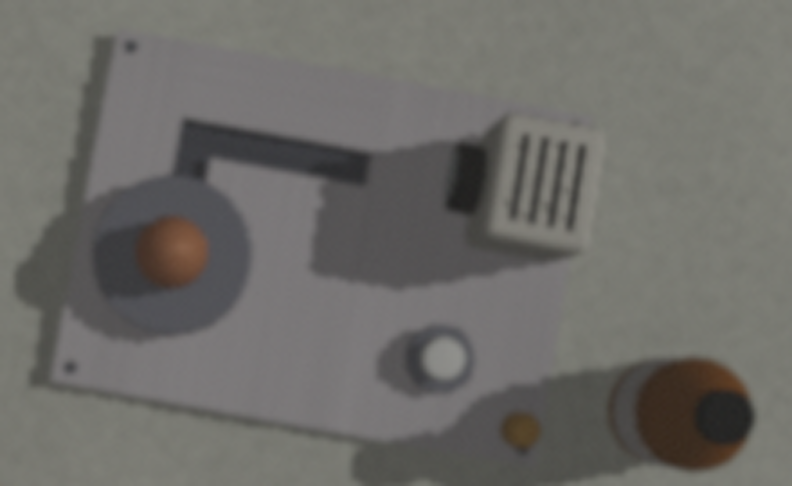

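The crop confirms the grey disc with the egg at crop (172,255). The slot's outer corner is at (186,119), its end at (370,155)/(363,185), and the button at (443,360). Next I fit the stage pose.

```bash
cat > fit.py <<'E'
from h import *
from scipy.optimize import least_squares
c=cam('top')
px=np.array([[115,37],[52,382],[186,119],[208,157],[370,155],[363,185],[443,359]])
uv=(px+.5)/3.6-.5+[180,130]
S=np.array([[110,130,12],[-110,130,12],[63,81,12],[41,59,12],[63,-38,12],[41,-38,12],[-55,-100,34]])/1000
def W(p,S): return np.c_[S[:,:2]@np.array([[np.cos(p[2]),np.sin(p[2])],[-np.sin(p[2]),np.cos(p[2])]])+p[:2],S[:,2]]
f=least_squares(lambda p:(proj(c,W(p,S))-uv).ravel(),[.6,-.03,-.2],loss='soft_l1'); p=f.x
print('pose',p,'res px',(proj(c,W(p,S))-uv).round(1).tolist())
P=lambda x,y,z=12: W(p,np.array([[x,y,z]])/1000)[0].round(4)
print('corner',P(52,70),'end',P(52,-30),'btn',P(-55,-100,34))
C=onz(c,(np.array([[172,255]])+.5)/3.6-.5+[180,130],.032)[0]
# carrier disc from depth
d=np.load('pics/top0.npy'); v,u=np.mgrid[150:250,180:270]; dd=d[150:250,180:270].ravel()
X=withd(c,np.c_[u.ravel(),v.ravel()],dd); m=(X[:,2]>.026)&(X[:,2]<.040)&(np.hypot(*(X[:,:2]-C[:2]).T)<.06)
cc,r=cv2.minEnclosingCircle(X[m][:,:2].astype(np.float32)); print('depth circle',cc,r,'n',m.sum(),'z',np.median(X[m][:,2]))
rel=lambda q:(np.array([[np.cos(p[2]),np.sin(p[2])],[-np.sin(p[2]),np.cos(p[2])]])@(np.array(q)-p[:2])*1000).round(1)
print('carrier px',C,'in stage',rel(C[:2]),'depth',rel(cc))
E
python3 fit.py
python3 - <<'E'
from h import *
c=cam('top');
for n,uv,z in[('dish',[158,206],.015),('vial',[290,285],.058),('cup',[199,110],.034),('weight',[325,250],.032),('bottle',[380,245],.14),('red',[293,96],.03),('red3',[215,299],.03)]: print(n,onz(c,[uv],z)[0].round(3))
E
```

```text
pose [ 0.57017645 -0.00789763 -0.18901965] res px [[0.1, -1.6], [-0.4, 0.4], [-1.7, -0.1], [0.3, 0.8], [0.2, -0.7], [0.5, 0.7], [0.2, -0.1]]
corner [0.6344 0.0511 0.012 ] end [ 0.6156 -0.0471  0.012 ] btn [ 0.4974 -0.0958  0.034 ]
depth circle (0.5621729493141174, 0.06471981108188629) 0.047995325177907944 n 1226 z 0.03269363464394931
carrier px [0.56203855 0.06532991 0.032     ] in stage [-21.8  70.4] depth [-21.5  69.8]
dish [0.553 0.218 0.015]
vial [ 0.382 -0.063  0.058]
cup [0.762 0.125 0.034]
weight [ 0.452 -0.143  0.032]
bottle [ 0.463 -0.23   0.14 ]
red [ 0.793 -0.083  0.03 ]
red3 [0.352 0.095 0.03 ]
```

```bash
cat > go.py <<'E'
from h import *
p=np.array([0.57017645,-0.00789763,-0.18901965])
A=np.array([[np.cos(p[2]),-np.sin(p[2])],[np.sin(p[2]),np.cos(p[2])]])
def st(x,y,z): return np.r_[A@[x/1000,y/1000]+p[:2],z/1000]      # stage mm -> world
def stage(X): return np.r_[A.T@(np.array(X[:2])-p[:2])*1000,X[2]*1000]
def row(x,y,tip,yaw):   # yaw: tool y in stage axes, deg; tip height mm
    o=ctrl.get_obs(); R0=Ro.from_rotvec(o['tool_rot'])
    a=np.deg2rad(yaw)+p[2]; ty=np.array([np.cos(a),np.sin(a),0]); tz=np.array([0,0,-1.]); tx=np.cross(ty,tz)
    R1=Ro.from_matrix(np.c_[tx,ty,tz])
    s=R0.inv().apply(st(x,y,tip+ctrl.tip_extent*1000)-o['tool_pos'])
    return np.r_[s/.6,(R0.inv()*R1).as_rotvec()/(np.pi/2)].round(4).tolist()
def where():
    o=ctrl.get_obs(); y=Ro.from_rotvec(o['tool_rot']).as_matrix()[:2,1]; y=A.T@y
    print('t',round(o['t'],2),'stage',stage(o['tool_pos']).round(1),'yaw',np.rad2deg(np.arctan2(y[1],y[0])).round(1),'tip',round(ctrl.tip_extent*1000,1),'q6',o['q'][5].round(2),'F',np.round(o['contact_force'],1),'open',round(o['opening'],4))
E
python3 -c "
from go import *
where(); print(row(-96,70,110,90))"
```

```text
t 0.1 stage [-390.3  501.3  302.8] yaw 74.1 tip 72.6 q6 -0.12 F [ 0.6 -0.5  0.5] open 0.0855
[-0.6689, -0.5563, 0.2012, -0.0012, -0.0003, -0.1769]
```

>>> apply_moves(rows=[-0.669,-0.556,0.201,-0.001,0,-0.177,-0.669,-0.556,0.201,-0.001,0,-0.177,-0.669,-0.556,0.201,-0.001,0,-0.177,-0.669,-0.556,0.201,-0.001,0,-0.177,-0.669,-0.556,0.201,-0.001,0,-0.177,-0.669,-0.556,0.201,-0.001,0,-0.177,-0.669,-0.556,0.201,-0.001,0,-0.177,-0.669,-0.556,0.201,-0.001,0,-0.177,-0.669,-0.556,0.201,-0.001,0,-0.177,-0.669,-0.556,0.201,-0.001,0,-0.177,-0.669,-0.556,0.201,-0.001,0,-0.177,-0.669,-0.556,0.201,-0.001,0,-0.177,-0.669,-0.556,0.201,-0.001,0,-0.177,-0.669,-0.556,0.201,-0.001,0,-0.177], grip=0.6)

```text
t: 1.5
tool_pos: [0.4893, 0.0803, 0.1833]
tool_rot: [0.295, 3.128, 0.003]
contact_force: [0.4, -0.5, 0.9]
opening: 0.0514
grip_force: 0.0
```

```bash
python3 -c "
from go import *
where(); print(row(-96,70,20,90),row(-60,70,20,90)); im,d=ctrl.get_image('wrist'); cv2.imwrite('pics/w1.png',im)"
```

```text
t 1.5 stage [-96.   71.4 183.3] yaw 90.1 tip 72.6 q6 -1.37 F [ 0.4 -0.5  0.9] open 0.0514
[-0.0001, -0.0026, 0.1512, 0.0012, -0.0001, 0.0007] [-0.0601, -0.0027, 0.1511, 0.0012, -0.0001, 0.0007]
```

View pics/w1.png

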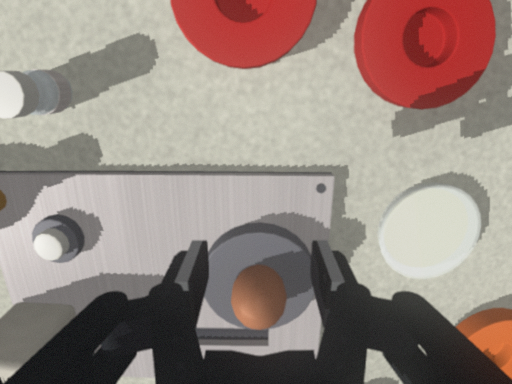

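The wrist view shows the fingers (tips around (203,245) and (318,245)) and the carrier with the egg at (258,297), with the push gap clear. I check the true tip height from the depth.

```bash
python3 -c "
from go import *
im,d=ctrl.get_image('wrist'); m=ctrl.camera_model('wrist'); c=cam('wrist'); o=ctrl.get_obs()
v,u=np.mgrid[235:360,150:370]; dd=d[235:360,150:370].ravel()
X=withd(c,np.c_[u.ravel(),v.ravel()],dd)
T=Ro.from_rotvec(o['tool_rot']).inv().apply(X-o['tool_pos'])*1000
k=(dd>0)&(T[:,2]<100)&(T[:,2]>20)&(abs(T[:,0])<20)
T=T[k]; print(len(T))
for s in(-1,1):
  q=T[(T[:,1]*s>0)]; 
  for a in range(30,95,6):
    w=q[(q[:,2]>=a)&(q[:,2]<a+6)]
    if len(w): print(s,a,len(w),w.min(0).round(),w.max(0).round())
print(row(-96,70,20,90))
"
```

```text
5263
-1 30 488 [-11. -34.  30.] [ 13. -25.  36.]
-1 36 366 [-10. -39.  36.] [ 13. -25.  42.]
-1 42 366 [-10. -39.  42.] [ 13. -25.  48.]
-1 48 306 [-10. -39.  48.] [ 13. -25.  54.]
-1 54 268 [-11. -39.  54.] [ 13. -25.  60.]
-1 60 204 [-11. -38.  60.] [ 12. -25.  66.]
-1 66 45 [ -9. -25.  66.] [ 10. -25.  70.]
1 30 515 [-11.  26.  30.] [13. 35. 36.]
1 36 376 [-11.  26.  36.] [13. 40. 42.]
1 42 352 [-11.  26.  42.] [13. 40. 48.]
1 48 334 [-10.  25.  48.] [13. 40. 54.]
1 54 266 [-10.  26.  54.] [13. 40. 60.]
1 60 204 [-11.  26.  60.] [12. 39. 66.]
1 66 45 [-9. 26. 66.] [11. 26. 70.]
[0.0, -0.0032, 0.1516, 0.0011, 0.0004, 0.0014]
```

>>> apply_moves(rows=[0,-0.003,0.06,0.001,0,0.001,0,-0.003,0.12,0.001,0,0.001,0,-0.003,0.155,0.001,0,0.001,0,-0.003,0.155,0.001,0,0.001,-0.01,-0.003,0.155,0.001,0,0.001,-0.018,-0.003,0.155,0.001,0,0.001,-0.025,-0.003,0.155,0.001,0,0.001,-0.03,-0.003,0.155,0.001,0,0.001,-0.033,-0.003,0.155,0.001,0,0.001,-0.036,-0.003,0.155,0.001,0,0.001,-0.039,-0.003,0.155,0.001,0,0.001,-0.042,-0.003,0.155,0.001,0,0.001,-0.045,-0.003,0.155,0.001,0,0.001,-0.049,-0.003,0.155,0.001,0,0.001,-0.053,-0.003,0.155,0.001,0,0.001,-0.056,-0.003,0.155,0.001,0,0.001,-0.058,-0.003,0.155,0.001,0,0.001,-0.06,-0.003,0.155,0.001,0,0.001,-0.06,-0.003,0.155,0.001,0,0.001])

```text
t: 3.5
tool_pos: [0.5248, 0.071, 0.0902]
tool_rot: [0.299, 3.127, -0.0]
contact_force: [-1.7, 0.1, 0.7]
opening: 0.0512
grip_force: 0.8
```

```bash
cat > meas.py <<'E'
from go import *
def carrier(tag, guess, n='top'):
    im,d=ctrl.get_image(n); c=cam(n); cv2.imwrite(f'pics/{tag}.png',im)
    v,u=np.mgrid[0:384,0:512]; dd=d.ravel(); ok=dd>0
    X=withd(c,np.c_[u.ravel(),v.ravel()][ok],dd[ok]); S=np.array([A.T@(x-p[:2]) for x in X[:,:2]])*1000 if 0 else (X[:,:2]-p[:2])@A*1000
    z=X[:,2]*1000
    k=(z>25.5)&(z<38)&(np.hypot(*(S-guess).T)<60); Q=S[k]
    from scipy.optimize import least_squares
    h=cv2.convexHull(Q.astype(np.float32)).reshape(-1,2).astype(float)
    f=least_squares(lambda a:np.hypot(*(h-a).T)-48,guess,loss='soft_l1',f_scale=1.)
    e=(z>58)&(z<80)&(np.hypot(*(S-guess).T)<60)
    print(n,'carrier',f.x.round(1),'n',k.sum(),'egg',S[e].mean(0).round(1) if e.sum() else None,'eggtop',z[e].max().round(0) if e.sum() else None)
E
python3 -c "
from meas import *
where(); carrier('t2',np.array([-9.,70])); print(row(0.5,70,18,90))"
```

```text
t 3.5 stage [-59.4  69.   90.2] yaw 89.9 tip 72.6 q6 -1.39 F [-1.7  0.1  0.7] open 0.0512
top carrier [-9.3 67.4] n 418 egg [ 6.6 71.3] eggtop 70.0
[-0.0998, 0.0019, -0.0006, -0.0001, 0.0005, -0.0009]
```

>>> apply_moves(rows=[-0.002,0,0,0,0,0,-0.005,0,0,0,0,0,-0.009,0.001,0,0,0,0,-0.013,0.001,0,0,0,0,-0.018,0.001,0,0,0,0,-0.023,0.001,0,0,0,0,-0.028,0.001,0,0,0,0,-0.033,0.001,0,0,0,0,-0.038,0.001,0,0,0,0,-0.043,0.002,0,0,0,0,-0.048,0.002,0,0,0,0,-0.053,0.002,0,0,0,0,-0.058,0.002,0,0,0,0,-0.063,0.002,0,0,0,0,-0.068,0.002,0,0,0,0,-0.073,0.002,0,0,0,0,-0.077,0.002,0,0,0,0,-0.08,0.002,0,0,0,0,-0.082,0.002,0,0,0,0,-0.083,0.002,0,0,0,0])

```text
t: 5.55
tool_pos: [0.5739, 0.0629, 0.0903]
tool_rot: [0.299, 3.127, -0.0]
contact_force: [-0.9, 0.1, -0.6]
opening: 0.0513
grip_force: 0.8
```

```bash
python3 -c "
from meas import *
where(); carrier('t3',np.array([42.,70]));carrier('s3',np.array([42.,70]),'scene'); print(row(0.5,70,18,90))
a,b=cv2.imread('pics/t3.png')[130:265,180:360],cv2.imread('pics/s3.png')[160:290,140:330]
cv2.imwrite('pics/m3.png',np.hstack([cv2.resize(a,(400,300)),cv2.resize(b,(400,300))]))"
```

```text
t 5.55 stage [-9.7 70.2 90.3] yaw 89.9 tip 72.6 q6 -1.4 F [-0.9  0.1 -0.6] open 0.0513
top carrier [39.4 70.5] n 108 egg None eggtop None
scene carrier [42.6 67.5] n 912 egg [31.4 67.3] eggtop 79.0
[-0.017, -0.0004, -0.0004, -0.0, 0.0003, -0.0008]
```

View pics/m3.png

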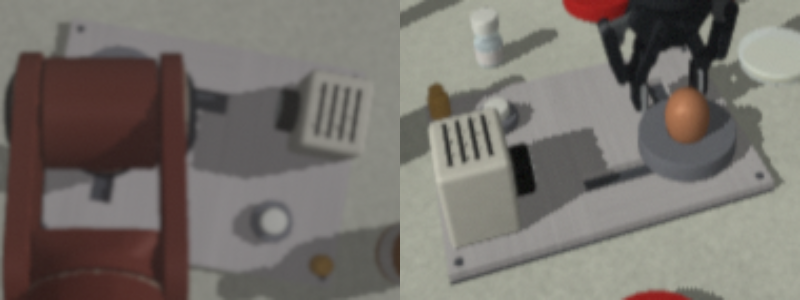

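The carrier is in the slot near the corner with the egg upright (egg at (687,115) in the right panel). About 10 mm remain.

>>> apply_moves(rows=[-0.002,0,0,0,0,0,-0.005,0,0,0,0,0,-0.008,0,0,0,0,0,-0.011,0,0,0,0,0,-0.014,0,0,0,0,0,-0.016,0,0,0,0,0,-0.017,0,0,0,0,0,-0.017,0,0,0,0,0,-0.017,0,0,0,0,0])

```text
t: 6.55
tool_pos: [0.5839, 0.061, 0.0904]
tool_rot: [0.298, 3.127, -0.0]
contact_force: [-0.1, 0.2, -1.6]
opening: 0.0511
grip_force: 0.4
```

```bash
python3 -c "
from meas import *
where(); carrier('s4',np.array([52.,70]),'scene')
print(row(-16,72,18,90));print(row(-16,72,50,90));
for a in (0,180): print(a,row(3,120,50,a),row(52,150,50,a),row(52,144,18,a))"
```

```text
t 6.55 stage [ 0.6 70.2 90.4] yaw 89.9 tip 72.6 q6 -1.4 F [-0.1  0.2 -1.6] open 0.0511
scene carrier [52.2 67.6] n 923 egg [41.3 67.5] eggtop 79.0
[0.0276, 0.0029, -0.0003, -0.0, 0.0004, -0.0008]
[0.0276, 0.0029, -0.0537, -0.0, 0.0004, -0.0008]
0 [-0.004, 0.083, -0.0537, 0.0003, 0.0003, 0.9992] [-0.0856, 0.1331, -0.0536, 0.0003, 0.0003, 0.9992] [-0.0856, 0.1231, -0.0003, 0.0003, 0.0003, 0.9992]
180 [-0.004, 0.083, -0.0537, -0.0003, 0.0003, -1.0008] [-0.0856, 0.1331, -0.0536, -0.0003, 0.0003, -1.0008] [-0.0856, 0.1231, -0.0003, -0.0003, 0.0003, -1.0008]
```

>>> apply_moves(rows=[0.008,0.001,0,0,0,0,0.02,0.002,0,0,0,0,0.028,0.003,0,0,0,0,0.028,0.003,-0.054,0,0,0,-0.004,0.083,-0.054,0,0,0.999,-0.004,0.083,-0.054,0,0,0.999,-0.004,0.083,-0.054,0,0,0.999,-0.004,0.083,-0.054,0,0,0.999,-0.004,0.083,-0.054,0,0,0.999,-0.086,0.133,-0.054,0,0,0.999,-0.086,0.133,-0.054,0,0,0.999,-0.086,0.133,-0.054,0,0,0.999,-0.086,0.133,-0.054,0,0,0.999,-0.086,0.133,-0.054,0,0,0.999,-0.086,0.133,-0.054,0,0,0.999,-0.086,0.133,-0.054,0,0,0.999,-0.086,0.128,-0.03,0,0,0.999,-0.086,0.123,0,0,0,0.999,-0.086,0.123,0,0,0,0.999])

```text
t: 8.5
tool_pos: [0.6454, 0.123, 0.0854]
tool_rot: [-2.417, -2.0, 0.01]
contact_force: [-2.0, -0.5, -0.6]
opening: 0.0511
grip_force: 0.0
```

```bash
python3 -c "
from meas import *
where(); carrier('s5',np.array([52.,70]),'scene');carrier('t5',np.array([52.,70]),'top')
for y in (122,60,24,22): print(y,row(52,y,18,0))"
```

```text
t 8.5 stage [ 49.3 142.7  85.4] yaw 0.0 tip 72.6 q6 0.26 F [-2.  -0.5 -0.6] open 0.0511
scene carrier [53.6 67.9] n 880 egg [59.7 66. ] eggtop 79.0
top carrier [51.1 68.9] n 814 egg [50.  68.1] eggtop 79.0
122 [-0.0358, 0.0015, -0.0038, -0.0019, 0.0005, 0.0002]
60 [-0.1392, 0.0015, -0.0037, -0.0019, 0.0005, 0.0002]
24 [-0.1992, 0.0015, -0.0036, -0.0019, 0.0005, 0.0002]
22 [-0.2025, 0.0015, -0.0036, -0.0019, 0.0005, 0.0002]
```

>>> apply_moves(rows=[-0.006,0.001,-0.004,-0.002,0,0,-0.016,0.0015,-0.004,-0.002,0,0,-0.026,0.0015,-0.004,-0.002,0,0,-0.032,0.0015,-0.004,-0.002,0,0,-0.036,0.0015,-0.004,-0.002,0,0,-0.038,0.0015,-0.004,-0.002,0,0,-0.041,0.0015,-0.004,-0.002,0,0,-0.045,0.0015,-0.004,-0.002,0,0,-0.05,0.0015,-0.004,-0.002,0,0,-0.055,0.0015,-0.004,-0.002,0,0,-0.06,0.0015,-0.004,-0.002,0,0,-0.065,0.0015,-0.004,-0.002,0,0,-0.07,0.0015,-0.004,-0.002,0,0,-0.075,0.0015,-0.004,-0.002,0,0,-0.08,0.0015,-0.004,-0.002,0,0,-0.085,0.0015,-0.004,-0.002,0,0,-0.09,0.0015,-0.004,-0.002,0,0,-0.094,0.0015,-0.004,-0.002,0,0,-0.097,0.0015,-0.004,-0.002,0,0,-0.098,0.0015,-0.004,-0.002,0,0])

```text
t: 10.6
tool_pos: [0.6383, 0.0656, 0.0928]
tool_rot: [2.419, 2.0, 0.003]
contact_force: [0.9, 3.6, 0.9]
opening: 0.0513
grip_force: 1.3
```

```bash
python3 -c "
from meas import *
where(); carrier('s6',np.array([52.,34]),'scene');carrier('t6',np.array([52.,34]),'top')
for y in (60,24,22): print(y,row(52,y,18,0))"
```

```text
t 10.6 stage [53.1 85.  92.8] yaw -0.0 tip 72.6 q6 0.18 F [0.9 3.6 0.9] open 0.0513
scene carrier [54.7 33.4] n 962 egg [57.2 44.5] eggtop 80.0
top carrier [53.4 33.1] n 486 egg [39.6 48.5] eggtop 79.0
60 [-0.0417, -0.0018, 0.0036, 0.0022, 0.0002, 0.0001]
24 [-0.1017, -0.0018, 0.0036, 0.0022, 0.0002, 0.0001]
22 [-0.105, -0.0018, 0.0036, 0.0022, 0.0002, 0.0001]
```

>>> apply_moves(rows=[-0.002,0,0.002,0.001,0,0,-0.006,-0.001,0.002,0.001,0,0,-0.011,-0.001,0.002,0.001,0,0,-0.017,-0.001,0.002,0.001,0,0,-0.023,-0.001,0.002,0.001,0,0,-0.029,-0.001,0.002,0.001,0,0,-0.035,-0.001,0.002,0.001,0,0,-0.041,-0.001,0.002,0.001,0,0,-0.047,-0.001,0.002,0.001,0,0,-0.053,-0.001,0.002,0.001,0,0,-0.059,-0.001,0.002,0.001,0,0,-0.065,-0.001,0.002,0.001,0,0,-0.071,-0.001,0.002,0.001,0,0,-0.077,-0.001,0.002,0.001,0,0,-0.083,-0.001,0.002,0.001,0,0,-0.089,-0.001,0.002,0.001,0,0,-0.094,-0.001,0.002,0.001,0,0,-0.098,-0.001,0.002,0.001,0,0,-0.1,-0.001,0.002,0.001,0,0,-0.101,-0.001,0.002,0.001,0,0])

```text
t: 12.7
tool_pos: [0.6265, 0.0062, 0.092]
tool_rot: [2.42, 2.001, 0.003]
contact_force: [0.2, 4.7, 4.8]
opening: 0.0515
grip_force: 3.1
```

```bash
python3 -c "
from meas import *
where(); carrier('s7',np.array([52.,-28]),'scene');carrier('t7',np.array([52.,-28]),'top'); where()
for y in (24,22,21,20): print(y,row(52,y,18,0))"
```

```text
t 12.7 stage [52.7 24.5 92. ] yaw -0.0 tip 72.6 q6 0.08 F [0.2 4.7 4.8] open 0.0515
scene carrier [ 54.5 -26.8] n 1024 egg [ 59.9 -22.7] eggtop 80.0
top carrier [ 52.3 -32.6] n 297 egg [ 42.1 -38.7] eggtop 77.0
t 12.8 stage [52.7 24.4 92. ] yaw -0.0 tip 72.6 q6 0.08 F [1.  4.2 5.2] open 0.0508
24 [-0.0007, -0.0011, 0.0023, 0.0015, -0.0003, -0.0]
22 [-0.004, -0.0011, 0.0023, 0.0015, -0.0003, -0.0]
21 [-0.0057, -0.0011, 0.0023, 0.0015, -0.0003, -0.0]
20 [-0.0074, -0.0011, 0.0023, 0.0015, -0.0003, -0.0]
```

>>> apply_moves(rows=[-0.002,0,0,0,0,0,-0.003,0,0,0,0,0,-0.004,0,0,0,0,0,-0.005,0,0,0,0,0,-0.0055,0,0,0,0,0,-0.0055,0,0,0,0,0])

```text
t: 13.4
tool_pos: [0.6259, 0.0031, 0.0919]
tool_rot: [2.42, 2.001, 0.003]
contact_force: [0.9, 5.3, 4.8]
opening: 0.0512
grip_force: 3.0
```

```bash
python3 -c "
from meas import *
where(); carrier('s8',np.array([52.,-30]),'scene'); where()"
```

```text
t 13.4 stage [52.6 21.2 91.9] yaw 0.0 tip 72.6 q6 0.07 F [0.9 5.3 4.8] open 0.0512
scene carrier [ 54.1 -29.4] n 1016 egg [ 59.5 -29.1] eggtop 80.0
t 13.45 stage [52.6 21.2 91.9] yaw 0.0 tip 72.6 q6 0.07 F [1.4 5.9 5.2] open 0.0509
```

Still about 0.5 mm short of the wall or just touching it. I nudge it once more to feel the stop.

>>> apply_moves(rows=[-0.001,0,0,0,0,0,-0.002,0,0,0,0,0,-0.003,0,0,0,0,0,-0.003,0,0,0,0,0])

```text
t: 13.85
tool_pos: [0.6256, 0.0019, 0.0919]
tool_rot: [2.421, 2.001, 0.005]
contact_force: [1.4, 8.1, 5.6]
opening: 0.0514
grip_force: 4.0
```

```bash
python3 -c "
from meas import *
where(); carrier('s9',np.array([52.,-30]),'scene'); where()
print(row(52,40,18,0))
print(row(52,40,110,0));print(row(-55,-100,110,0));print(row(-55,-100,110,90))
im,d=ctrl.get_image('wrist')"
```

```text
t 13.85 stage [52.6 20.  91.9] yaw -0.0 tip 72.6 q6 0.07 F [1.4 8.1 5.6] open 0.0514
scene carrier [ 54.6 -29.3] n 1024 egg [ 59.4 -28.8] eggtop 80.0
t 13.9 stage [52.6 20.  91.9] yaw -0.0 tip 72.6 q6 0.07 F [1.7 7.5 4.8] open 0.0517
[0.0333, -0.001, 0.0023, 0.0015, -0.0011, -0.0]
[0.0335, -0.0007, -0.151, 0.0015, -0.0011, -0.0]
[-0.1998, -0.179, -0.1519, 0.0015, -0.0011, -0.0]
[-0.1998, -0.179, -0.1519, 0.002, 0.0003, -1.0]
```

Force rises with no further carrier motion, so the carrier is at the wall (home). I retreat, lift, and move over the button with the fingers shut.

>>> apply_moves(rows=[0.004,0,0,0,0,0,0.014,0,0,0,0,0,0.026,0,0,0,0,0,0.0335,-0.001,0,0.001,0,0,0.0335,-0.001,-0.08,0.001,0,0,0.0335,-0.001,-0.151,0.001,0,0,0.0335,-0.001,-0.151,0.001,0,0,-0.05,-0.065,-0.152,0.0015,-0.001,0,-0.13,-0.125,-0.152,0.0015,-0.001,0,-0.2,-0.179,-0.152,0.0015,-0.001,0,-0.2,-0.179,-0.152,0.0015,-0.001,0,-0.2,-0.179,-0.152,0.0015,-0.001,0,-0.2,-0.179,-0.152,0.0015,-0.001,0])

```text
t: 15.25
tool_pos: [0.497, -0.0965, 0.1823]
tool_rot: [2.422, 2.001, -0.002]
contact_force: [-0.3, -0.1, 0.3]
opening: 0.051
grip_force: 0.0
```

>>> apply_moves(rows=[0,0,0,0,0,0,0,0,0,0,0,0,0,0,0,0,0,0,0,0,0,0,0,0,0,0,0,0,0,0,0,0,0,0,0,0], grip=0)

```text
t: 15.85
tool_pos: [0.4973, -0.0962, 0.1825]
tool_rot: [2.42, 2.002, -0.002]
contact_force: [0.0, -0.0, -0.5]
opening: 0.0
grip_force: 0.0
```

```bash
python3 -c "
from meas import *
where(); carrier('s10',np.array([52.,-30]),'scene'); carrier('t10',np.array([52.,-30]),'top')
im,d=ctrl.get_image('wrist'); cv2.imwrite('pics/w10.png',im); np.save('pics/w10.npy',d)
c=cam('wrist'); o=ctrl.get_obs(); print('btn px',proj(c,st(-55,-100,34)))
v,u=np.mgrid[0:384,0:512]; dd=d.ravel()
X=withd(c,np.c_[u.ravel(),v.ravel()],dd); T=Ro.from_rotvec(o['tool_rot']).inv().apply(X-o['tool_pos'])*1000
k=(dd>0)&(T[:,2]<100)&(T[:,2]>55)&(abs(T[:,0])<25)&(abs(T[:,1])<30); q=T[k]; print('finger',len(q),q.min(0),q.max(0))
S=np.c_[(X[:,:2]-p[:2])@A,X[:,2]]*1000; b=(dd>0)&(abs(S[:,2]-34)<4)&(np.hypot(S[:,0]+55,S[:,1]+100)<25); print('btn',b.sum(),S[b].min(0).round(1),S[b].max(0).round(1))
print(row(-55,-100,45,0))"
```

```text
t 15.85 stage [ -55.  -100.4  182.5] yaw 0.0 tip 72.6 q6 -0.15 F [ 0.  -0.  -0.5] open 0.0
scene carrier [ 54.7 -33. ] n 984 egg [ 60.4 -38.7] eggtop 73.0
top carrier [ 51.9 -32. ] n 1166 egg [ 50.7 -39. ] eggtop 78.0
btn px [[260.35025547 199.99165768]]
finger 731 [  6.42454761 -14.15415205  55.02220733] [12.08926654 13.09418957 68.861926  ]
btn 884 [ -67.9 -111.2   30. ] [-42.6 -86.2  36. ]
[0.0011, 0.0002, 0.1082, -0.0004, 0.001, 0.0001]
```

View pics/w10.png

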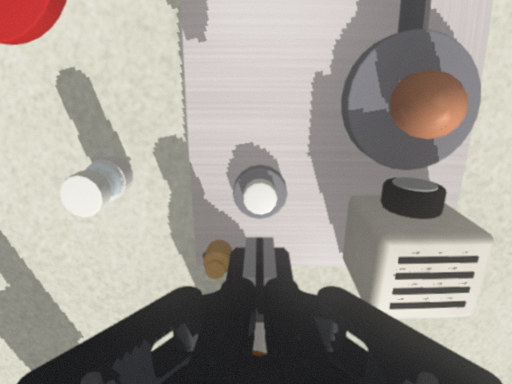

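The wrist view shows the button at (260,197), straight ahead of the shut fingers. The carrier (410,98) sits near the snout with the egg standing. My last carrier estimate may include the snout, so I recheck with a tighter mask.

```bash
sed -i 's/<60)/<51)/g' meas.py; python3 -c "
from meas import *
carrier('t11',np.array([52.,-29]),'top'); carrier('s11',np.array([52.,-29]),'scene'); print(row(-55,-100,45,0),row(-55,-100,29,0))"
```

```text
top carrier [ 51.5 -31.1] n 1165 egg [ 50.6 -31.1] eggtop 77.0
scene carrier [ 53.8 -32. ] n 981 egg [ 60.9 -33.5] eggtop 72.0
[0.0011, 0.0002, 0.1083, -0.0004, 0.001, 0.0001] [0.0012, 0.0002, 0.1349, -0.0004, 0.001, 0.0001]
```

The carrier is home (51.5, -31.1) and the egg is centred. I approach the button.

>>> apply_moves(rows=[0.0005,0,0.05,0,0,0,0.001,0,0.09,0,0.001,0,0.001,0,0.108,0,0.001,0,0.001,0,0.115,0,0.001,0,0.001,0,0.12,0,0.001,0,0.001,0,0.123,0,0.001,0,0.001,0,0.123,0,0.001,0])

```text
t: 16.8
tool_pos: [0.4978, -0.096, 0.1096]
tool_rot: [2.42, 2.002, 0.001]
contact_force: [-0.6, -0.8, 0.7]
opening: -0.0002
grip_force: 0.0
```

```bash
python3 -c "
from meas import *
where(); print(row(-55,-100,34,0),row(-55,-100,29,0))"
```

```text
t 16.8 stage [ -54.5 -100.2  109.6] yaw 0.0 tip 72.6 q6 -0.15 F [-0.6 -0.8  0.7] open -0.0002
[0.0003, -0.0008, 0.0049, 0.0006, 0.0002, 0.0002] [0.0003, -0.0008, 0.0133, 0.0006, 0.0002, 0.0002]
```

>>> apply_moves(rows=[0,0,0.003,0,0,0,0,0,0.006,0,0,0,0,0,0.008,0,0,0,0,0,0.01,0,0,0,0,0,0.01,0,0,0,0,0,0.01,0,0,0])

```text
t: 17.4
tool_pos: [0.4978, -0.096, 0.1032]
tool_rot: [2.42, 2.002, 0.001]
contact_force: [1.1, -0.3, 2.5]
opening: -0.0
grip_force: 1.3
```

>>> apply_moves(rows=[0,0,0.002,0,0,0,0,0,0.003,0,0,0,0,0,0.004,0,0,0,0,0,0.004,0,0,0,0,0,0.004,0,0,0])

```text
t: 17.9
tool_pos: [0.4977, -0.096, 0.1007]
tool_rot: [2.42, 2.002, 0.0]
contact_force: [2.9, -1.3, 2.9]
opening: 0.0002
grip_force: 1.9
```

>>> apply_moves(rows=[0,0,0.002,0,0,0,0,0,0.003,0,0,0,0,0,0.003,0,0,0,0,0,0.003,0,0,0])

```text
t: 18.3
tool_pos: [0.4979, -0.0961, 0.1005]
tool_rot: [2.421, 2.002, -0.0]
contact_force: [-1.7, 0.4, 13.6]
opening: -0.0003
grip_force: 7.0
```

The force jumped to 13.6 N with no further travel, so the button is fully down. I release it.

>>> apply_moves(rows=[0,0,-0.01,0,0,0,0,0,-0.03,0,0,0,0,0,-0.08,0,0,0,0,0,-0.15,0,0,0,0,0,-0.15,0,0,0,0,0,-0.15,0,0,0,0,0,-0.15,0,0,0])

```text
t: 19.0
tool_pos: [0.496, -0.0954, 0.1868]
tool_rot: [-2.418, -2.0, 0.004]
contact_force: [-0.7, -0.2, 0.6]
opening: 0.0005
grip_force: 0.0
```

```bash
python3 -c "
from meas import *
where(); carrier('t12',np.array([52.,-29]),'top'); where()
im,d=ctrl.get_image('wrist'); cv2.imwrite('pics/w12.png',im)
c=cam('wrist'); v,u=np.mgrid[0:384,0:512]; dd=d.ravel(); X=withd(c,np.c_[u.ravel(),v.ravel()],dd)
S=np.c_[(X[:,:2]-p[:2])@A,X[:,2]]*1000; b=(dd>0)&(S[:,2]<50)&(np.hypot(S[:,0]+55,S[:,1]+100)<9); print('btn z',b.sum(),np.median(S[b],0).round(1))"
```

```text
t 19.0 stage [-56.4 -99.9 186.8] yaw 0.0 tip 72.6 q6 -0.15 F [-0.7 -0.2  0.6] open 0.0005
top carrier [ 51.9 -31.4] n 1161 egg [ 50.6 -31. ] eggtop 77.0
t 19.05 stage [-56.5 -99.9 186.5] yaw 0.0 tip 72.6 q6 -0.15 F [-0.3 -0.5  0.2] open -0.0001
btn z 432 [-55.  -99.9  33.9]
```

View pics/w12.png

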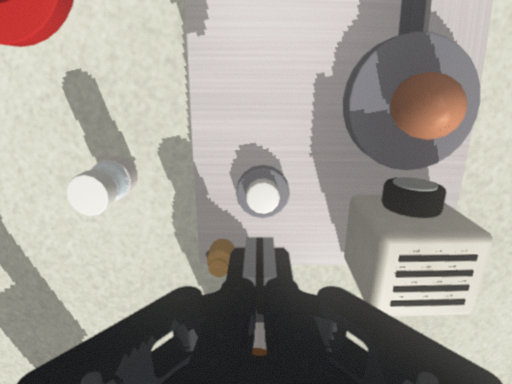

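The button is up again (top at 33.9 mm, pixel (263,195)). The carrier is home with the egg standing at (428,105), and the robot is clear of everything.

```bash
python3 -c "
from h import *
print(ctrl.finish_job())"
```

```text
the job is handed in; nothing more can be done
None
```

I handed the job in at about 19 s: the carrier is at the end of the slot with the egg standing, and the button was pressed fully down and is back up; the hand-in returned no verdict.

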